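Turn the parts carousel to the bearing

ROBOT

A 6-joint arm with a two-finger parallel gripper is mounted at the origin on the work surface. World frame = base frame: x ahead of the robot, y to its left, z up, the work surface at z = 0. Lengths are in mm, angles in rad, forces in N, time in s.
With the tool pointing down it reaches from about 250 to 775 mm from the base axis. Payload 4 kg.
Tool frame: the origin (TCP) lies midway between the tips of the shut fingers; the grasp point (between the pads) lies 19 mm behind it; z points along the fingers, y is the direction in which the jaws open and shut (so a half turn about z gives the same grasp; the last joint's range is limited). The gripper opens to 94 mm and grips with 3 to 60 N. Pads are 16 mm wide; open, the fingers measure 119 mm over their backs; the gripper's body (75 mm by 177 mm) begins 78 mm behind the grasp point.
Start: joints at [1.201, 0.087, 1.371, -0, 1.684, -0.103], TCP at [145.015, 530.557, 205.506] pointing down, gripper open.
Joint ranges: [-3.1, 3.1], [-0.76, 2.03], [0.27, 2.55], [-1.08, 4.22], [0.17, 2.65], [-2.57, 2.57]. Speed limits (rad/s): [2.79, 2.79, 3.14, 3.14, 3.14, 3.14].

INTERFACE

Orientations are given as a unit quaternion [w, x, y, z].
In Python, from cell import r gives the robot as it stands.
- The arm moves only by the tool drive_tool, never from a script. Its argument "commands" is a list that holds one entry, the list of rows, each a list of 5 numbers: the shift along the tool's x, y, z in mm, then the turn about the tool's z in degrees, then the closure, from 0 (fully open) to 1 (shut). In form: [[[tx, ty, tz, spin, gripper], ...]]. A call has exactly 5 rows; each row is the pose to reach, as a shift and turn from the pose measured when the call began, along the tool's axes at that moment; what a row does not reach only later rows make up. A row lasts 1/8 s, in which the tool goes at most 62.5 mm and 10.7 degrees, less where a joint would pass 70% of its speed; a pose out of reach is approached as far as the arm can. A call with a gripper value outside its range is refused whole. The fingers move at their own pace and stop on an object; "newtons" is the grip in N (left out, the last holds). Time passes only in rows, so rows that repeat a pose let the fingers close, or fill a call up. It gives the time, the measured TCP pose, the force and the opening at its end, in the units of the state.
- r.sense(): the state, without advancing time (a new reading comes with each control period).
- r.get_image(name): name is "scene" or "top" or "wrist"; returns a dict with "img" (480x640x3 uint8, red, green, blue), "mtx" (3x3 intrinsics, pixels), "R" (3x3) and "t" (3): a world point X has camera coordinates R X + t. Camera axes: x right, y down, z forward; pixel columns grow to the right and rows downward; lengths in mm; the calibration is good to about 2 mm. A picture is of the moment at which its call begins. There is no depth.
- r.job_done(): hands the job in, once; it reports no verdict.
The state is a dict: "time": time; "joint_positions": joint angles; "joint_vel": joint speeds; "joint_efforts": joint torques, N m; "eef_pos": TCP position; "tcp_rot": TCP orientation; "wrist_force": force on the tool from outside, world axes, zero at the start; "torque": the same for the moment, N m; "grip_width": opening from 0.0 (shut) to 1.0 (fully open).
Only numpy, scipy, OpenCV 4.12 (cv2) and the standard library are available. Lean on these libraries where they do the work, as an engineer would, in place of code of your own. Each camera call takes 0.05 s, during which the arm holds its last target.

TASK

On the spare-parts counter, gently push the round parts carousel by its rim with the fingertips until the bin with the ball bearing (the flat steel ring) faces front, lined up squarely with the arrow tongue of the carousel's stand, and leave it standing still there. Do not touch or lift the parts in the bins, and leave the things on the counter beside the carousel where they are.

Things in the scene. Friction and masses are not known exactly. Their poses are not given: they have to be found in the camera images.
- stand: Fixed dark steel foot (210 mm diameter) under the carousel's disc. Origin on the upright turning axis at counter height, z up. Its own -x axis is FRONT: along it a flat white-painted tongue 22 mm wide, 8 mm thick, lies on the counter, comes out from under the disc and ends in an arrowhead (62 mm wide), tip 203 mm from the axis. It roughly faces the robot, up to 1 rad to either side.
- carousel (a joint): Angle the carousel has turned, rad: 0 at the start, growing counterclockwise seen from above; no stops either way. It turns stiffly (friction 0.12 N m, about 1 N at the rim, plus 0.06 N m per rad/s), so it stays almost where it is left.
- hub (a point): Point on the turning axis, on top of the low hub (68 mm diameter), 56 mm above the counter. The turning part is a steel disc of 270 mm diameter, top 40 mm above the counter, with five equal grey bins 72 degrees apart. Between neighbouring bins is a V-shaped gap, open to the rim, about 85 mm wide at 115 mm from the axis: a fingertip let down there can push the outside of a bin's side wall.
- carton_bin (a point): Centre of the inner floor of the carton's bin, 87.5 mm from the axis, 43 mm above the counter; turns with the carousel. All bins are alike: 62 mm wide (tangentially), 70 mm long (radially, from 52 to 123 mm from the axis), open on top; walls 3 mm thick, sides and inner wall up to 80 mm above the counter, outer lip up to 62 mm; inside 56 x 67 mm.
- bearing: The ball bearing to be brought to the front: flat steel ring with balls, 52 mm in outer diameter, 23 mm hole, 18 mm high, lying flat in its bin with 2 mm play to each side and 7 mm radially. It lies loose in one of the four bins other than the carton's; origin at the centre of its underside, normally 43 mm above the counter.
- filter: Oil filter: upright smooth white canister, 51 mm in diameter, 54 mm high. It lies loose in one of the four bins other than the carton's; origin at the centre of its underside, normally 43 mm above the counter.
- bolt: Wheel bolt standing on its head: flange 42 mm in diameter, steel shank 16 mm in diameter, 52 mm high. It lies loose in one of the four bins other than the carton's; origin at the centre of its underside, normally 43 mm above the counter.
- bushing: Black rubber bushing, a stepped cone, 50 mm in diameter at the foot, 35 mm high. It lies loose in one of the four bins other than the carton's; origin at the centre of its underside, normally 43 mm above the counter.
- carton: Small plain cardboard carton, 46 x 46 x 50 mm high, loose in its own bin, the one nearest the front at the start. Origin at the centre of its underside, 43 mm above the counter.
- can: Bystander: can standing on the counter left of the carousel, 60 mm in diameter, 115 mm high; origin at the centre of its underside.
- wrench: Bystander: open-ended wrench lying on the counter right of the carousel; origin at about its middle, its x axis along its length.
- lampbox: Bystander: cardboard box 110 x 70 x 60 mm on the counter, right of the carousel; origin at the centre of its underside.
There are look-alikes about, which are no part of the job. Leave any yellow look-alike of the carton alone.

How it is judged:
By the outcome, as a careful person would: the job done as asked, in the order asked, and still so for the second after the job is handed in, with the robot touching nothing.
It also fails if it takes over 48 s, if anything falls off the work surface, if the arm or the gripper's body presses on something with over 40 N, if the wrist force passes 120 N, or if a joint passes its speed limit or range.

## Working session

There is one attempt and no reset: what is moved stays moved. The work goes in short steps, Python scripts to look and compute and a tool call to move; the robot and the scene stay as the last step left them, time stands still between calls to the robot, and variables do not carry over. Pictures are saved under pics/ and viewed, and the job is handed in when it is done.

Besides the shell and the picture viewer there is one more tool, called as a command line: name --argument value ..., lists and objects as JSON in quotes. drive_tool: Moves the arm, as the interface text tells. Its arguments: {"type":"object","properties":{"commands":{"type":"array"},"newtons":{"type":"number"}},"required":["commands"]}

```bash
ls; mkdir -p pics
python3 - <<'E'
from cell import r
import cv2
for n in ["scene","top","wrist"]:
    d=r.get_image(n); cv2.imwrite(f"pics/{n}0.png",d["img"][:,:,::-1])
    import numpy as np
    print(n,np.round(d["mtx"],1).tolist(),np.round(-d["R"].T@d["t"],0),np.round(d["R"],3).tolist())
s=r.sense();print(s)
E
```

```text
pics
scene [[537.4, 0.0, 318.2], [0.0, 537.4, 244.8], [0.0, 0.0, 1.0]] [1049.  836.  740.] [[-0.832, 0.555, 0.003], [0.302, 0.457, -0.837], [-0.465, -0.695, -0.547]]
top [[613.5, 0.0, 321.5], [0.0, 613.5, 236.7], [0.0, 0.0, 1.0]] [ 270.   18. 1188.] [[-0.046, -0.999, 0.004], [-0.979, 0.044, -0.2], [0.2, -0.013, -0.98]]
wrist [[350.1, 0.0, 320.5], [0.0, 350.1, 235.7], [0.0, 0.0, 1.0]] [ 75. 548. 384.] [[0.264, 0.965, -0.002], [0.934, -0.255, 0.25], [0.241, -0.068, -0.968]]
{'time': 0.15, 'joint_positions': array([ 1.20087673e+00,  8.77619728e-02,  1.37186031e+00, -3.26901736e-06,
        1.68363569e+00, -1.03078322e-01]), 'joint_vel': array([ 0.0026147 , -0.00209672, -0.00509044, -0.00113116, -0.00151074,
        0.00014978]), 'joint_efforts': array([ 1.25963470e-03, -3.40643120e+01, -3.02794540e+01,  7.17990054e-02,
        3.05076654e-02, -1.03970503e-04]), 'eef_pos': array([144.86843067, 530.14224239, 204.6095276 ]), 'tcp_rot': array([-1.93512677e-04,  1.33025284e-01,  9.91112295e-01, -8.09859066e-04]), 'wrist_force': array([-1.21066639, -0.35228698,  0.09893668]), 'torque': array([-0.01009517,  0.0143858 , -0.03776348]), 'grip_width': 0.9986108737181167}
```

View pics/top0.png

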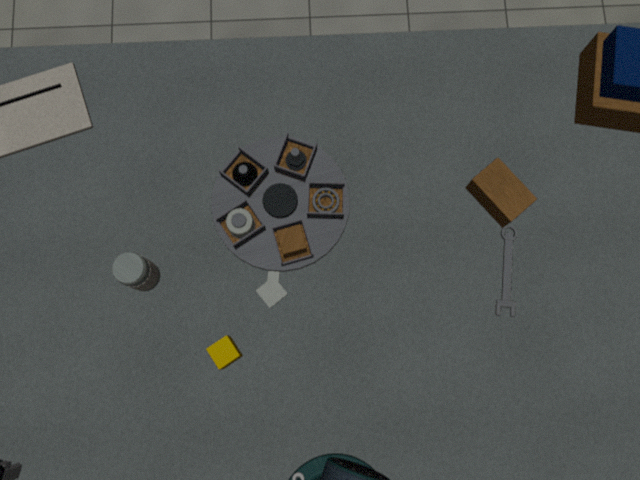

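View pics/scene0.png

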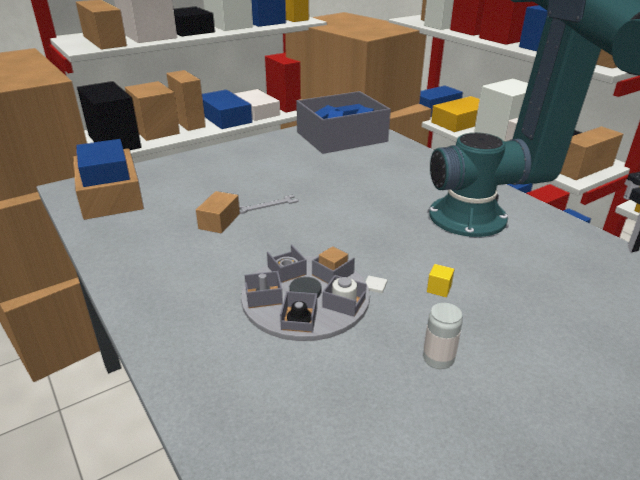

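The top view shows the hub at about (280,201), the bearing at (326,201), the carton at (293,243) and the arrow at about (271,290). The carousel needs to turn roughly 95° clockwise. Next I'll zoom in and measure.

```bash
cat > h.py <<'E'
import numpy as np,cv2
def ray(d,uv,z):
    uv=np.atleast_2d(np.array(uv,float)); K=d["mtx"];R=d["R"];t=np.ravel(d["t"])
    c=-R.T@t
    dirs=(R.T@np.linalg.inv(K)@np.c_[uv,np.ones(len(uv))].T).T
    return c+dirs*((z-c[2])/dirs[:,2])[:,None]
def proj(d,X):
    X=np.atleast_2d(X); p=(d["mtx"]@(d["R"]@X.T+np.reshape(d["t"],(3,1)))).T
    return p[:,:2]/p[:,2:]
E
python3 - <<'E'
from cell import r
import cv2,numpy as np
from h import *
d=r.get_image("top");im=d["img"]
np.savez("top1.npz",**d)
c=im[120:320,195:365][:,:,::-1]
cv2.imwrite("pics/crop1.png",cv2.resize(c,None,fx=3,fy=3,interpolation=cv2.INTER_CUBIC)[:600])
hsv=cv2.cvtColor(im,cv2.COLOR_RGB2HSV)
# hub: dark 
g=im.max(2)
m=((g<70)).astype(np.uint8)
n,l,st,ce=cv2.connectedComponentsWithStats(m)
for i in range(1,n):
    x,y=ce[i]
    if 200<x<360 and 120<y<320 and st[i,4]>30: print("dark",st[i],ce[i])
w=((im.min(2)>150)).astype(np.uint8)
n,l,st,ce=cv2.connectedComponentsWithStats(w)
for i in range(1,n):
    x,y=ce[i]
    if 200<x<360 and 120<y<320 and st[i,4]>30: print("white",st[i],ce[i])
E
```

```text
dark [276 134  38  32 199] [290.15577889 147.52261307]
dark [274 145  44  37 294] [296.60204082 169.82312925]
dark [219 148  50  50 975] [245.59589744 173.77435897]
dark [285 150  22  21 323] [295.76780186 160.80495356]
dark [ 262  183   36   36 1009] [279.80773043 200.32309217]
dark [309 182  36   8 198] [326.12121212 185.51515152]
dark [320 194  12   7  35] [325.6        196.68571429]
dark [234 200  19  12  73] [243.47945205 205.23287671]
dark [216 210  15  15  75] [222.46666667 217.48      ]
dark [307 213  37   7 198] [324.7979798  215.84848485]
dark [231 220  35  30 302] [247.55629139 235.2615894 ]
dark [273 220  32  12 127] [288.20472441 225.40944882]
dark [281 244  33  22  98] [298.92857143 258.83673469]
dark [297 247  36  23  56] [315.         259.91071429]
dark [283 248  25  11 117] [294.84615385 252.82905983]
```

View pics/crop1.png

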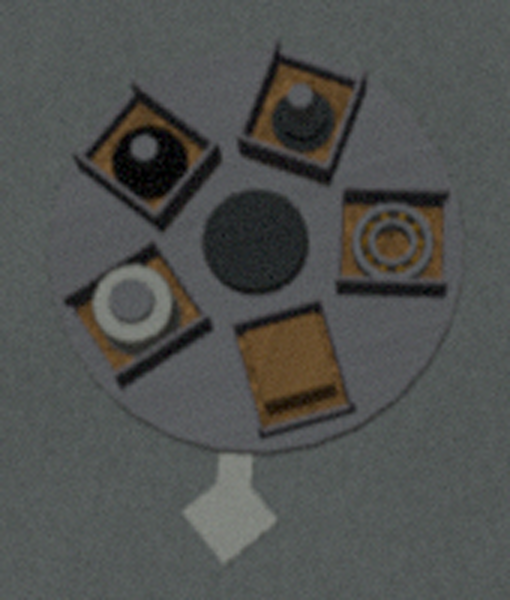

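```bash
cat > meas.py <<'E'
import numpy as np,cv2
from h import *
def white(d):
    im=d["img"];hsv=cv2.cvtColor(im,cv2.COLOR_RGB2HSV).astype(int)
    g=cv2.GaussianBlur(im,(3,3),0).astype(int)
    m=((g.min(2)>118)).astype(np.uint8)
    return m
def axisfit(d):
    im=d["img"];g=cv2.GaussianBlur(im,(3,3),0).max(2)
    m=(g<75).astype(np.uint8); m=cv2.morphologyEx(m,cv2.MORPH_OPEN,np.ones((5,5)))
    n,l,st,ce=cv2.connectedComponentsWithStats(m)
    i=min(range(1,n),key=lambda i:np.hypot(*(ce[i]-[280,201])))
    return ce[i],st[i]
E
python3 - <<'E'
from meas import *
d=dict(np.load("top1.npz"))
c,s=axisfit(d);hub=ray(d,c,56)[0];print("hub",c,s,hub)
print("hub extents mm",ray(d,[[c[0]-s[2]/2,c[1]],[c[0]+s[2]/2,c[1]]],56))
m=white(d);m[:262]=0;m[320:]=0;m[:,:240]=0;m[:,310:]=0
n,l,st,ce=cv2.connectedComponentsWithStats(m);i=1+np.argmax(st[1:,4]);print(st[i],ce[i])
ys,xs=np.nonzero(l==i);P=ray(d,np.c_[xs,ys],8)[:,:2]-hub[:2]
cen=P.mean(0);a0=np.arctan2(cen[1],cen[0]);print("front dir deg centroid",np.degrees(a0))
u=np.array([np.cos(a0),np.sin(a0)]);v=np.array([-u[1],u[0]])
print("radial range",(P@u).min(),(P@u).max(),"width",(P@v).min(),(P@v).max(), np.degrees(np.arctan2(*(P[(P@u).argmax()])[::-1])))
neck=P[(P@u)<158];
k=np.polyfit(P@u,P@v,1);print("slope",np.degrees(np.arctan(k[0])),k)
bc=ray(d,[[326,201]],61)[0]-hub;print("bearing",bc,np.hypot(*bc[:2]),np.degrees(np.arctan2(bc[1],bc[0])))
# zoom right/lower
im=d["img"][170:232,290:360][:,:,::-1];cv2.imwrite("pics/z1.png",cv2.resize(im,None,fx=8,fy=8,interpolation=cv2.INTER_CUBIC))
E
```

```text
hub [279.74425287 200.39655172] [ 262  183   36   36 1044] [574.81912289  78.54120672  56.        ]
hub extents mm [[576.35645212 112.79571628  56.        ]
 [573.28141094  44.27816937  56.        ]]
[257 272  29  34 504] [271.33333333 289.41666667]
front dir deg centroid 171.47777393329122
radial range 131.67725546424143 195.70387064207466 width -27.3425628412875 27.004332803672707 171.2188384900166
slope -0.10534262241549373 [-0.00183858  0.30414004]
bearing [ -6.46394623 -87.88928946   5.        ] 88.12666908049233 -94.20632861778452
```

View pics/z1.png

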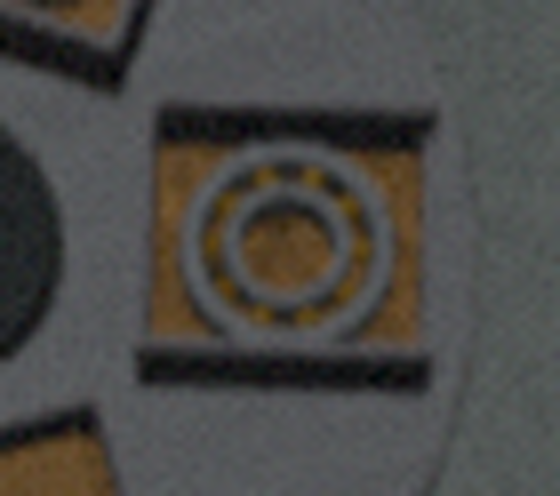

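The hub is at (575,78.5), and its measured diameter of 68.6 mm matches the 68 given. The front azimuth is 171.4°. The bearing is 88 mm from the axis at 265.8°, so it needs about 94.3° clockwise. I'll put the shut fingers into the gap between the carton and bearing bins and push the carton bin's wall clockwise around the front.

```bash
cat > plan.py <<'E'
from cell import r
from h import *
from scipy.spatial.transform import Rotation as Rn
hub=np.array([574.8,78.5])
def rows(targets):
    "targets: (x,y,z,az of tool x deg)"
    s=r.sense();q=s["tcp_rot"];M=Rn.from_quat([q[1],q[2],q[3],q[0]]).as_matrix();p=s["eef_pos"]
    a0=np.degrees(np.arctan2(M[1,0],M[0,0]))
    print("t",s["time"],"p",np.round(p,1),"az",round(a0%360,1),"F",np.round(s["wrist_force"],1),"g",s["grip_width"],"j",np.round(s["joint_positions"],2))
    for x,y,z,a in targets:
        d=M.T@(np.array([x,y,z])-p); sp=-((a-a0+180)%360-180)
        print(np.round(np.r_[d,sp],1).tolist())
def binpt(phi,b,t):
    a=np.radians(phi);return hub+b*np.array([np.cos(a),np.sin(a)])+t*np.array([-np.sin(a),np.cos(a)])
E
python3 - <<'E'
from plan import *
P=binpt(193.8,90,70);print(P)
rows([(*P,200,193.8)])
E
```

```text
[504.09525684 -10.94741078]
t 0.2 p [144.9 530.2 204.8] az 164.7 F [-0.3 -0.1 -0.2] g 0.9985246285042862 j [ 1.2   0.09  1.37  0.    1.68 -0.1 ]
[-489.2, -427.4, 5.2, -29.1]
```

drive_tool --commands '[[[-45,-40,0,-6,1],[-90,-80,0,-12,1],[-137,-120,0,-18,1],[-184,-160,0,-24,1],[-230,-200,0,-29,1]]]' --newtons 20

```text
time: 0.82
eef_pos: [314.7, 274.9, 204.9]
tcp_rot: [-0.0, -0.121, 0.993, -0.001]
wrist_force: [1.2, 0.3, 0.4]
grip_width: 0.505
```

Run:
```python
from plan import *
P=binpt(193.8,90,70)
rows([(*P,200,193.8)])
```

```text
t 0.825 p [314.7 274.9 204.9] az 193.9 F [1.2 0.3 0.4] g 0.504586443995544 j [ 0.58 -0.21  1.65 -0.    1.7  -1.23]
[-115.1, -323.0, 5.3, 0.1]
```

drive_tool --commands '[[[-22,-60,0,0,1],[-43,-120,0,0,1],[-64,-180,0,0,1],[-86,-240,0,0,1],[-107,-300,0,0,1]]]'

```text
time: 1.45
eef_pos: [487.2, 14.1, 205.2]
tcp_rot: [0.0, -0.121, 0.993, -0.0]
wrist_force: [1.2, 0.2, 0.4]
grip_width: 0.006
```

Run:
```python
from plan import *
P=binpt(193.8,90,70)
rows([(*P,53,193.8)])
import cv2
for n in["wrist","top"]:
    cv2.imwrite(f"pics/{n}2.png",r.get_image(n)["img"][:,:,::-1])
```

```text
t 1.45 p [487.2  14.1 205.2] az 193.9 F [1.2 0.2 0.4] g 0.006142088253880656 j [-0.09 -0.05  1.51 -0.    1.68 -1.9 ]
[-10.4, -28.3, 152.2, 0.1]
```

View pics/wrist2.png

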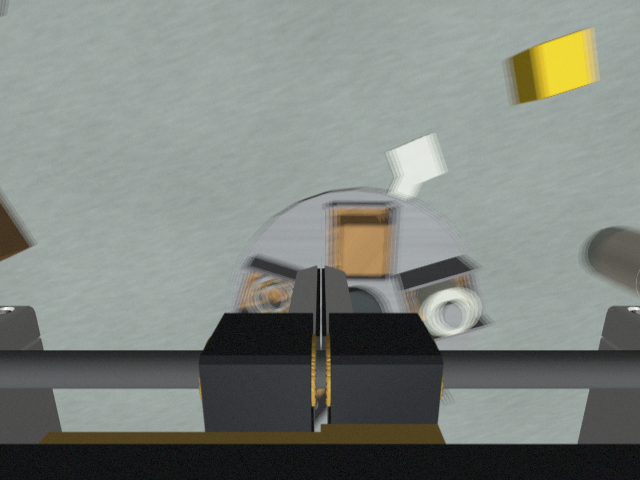

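View pics/top2.png

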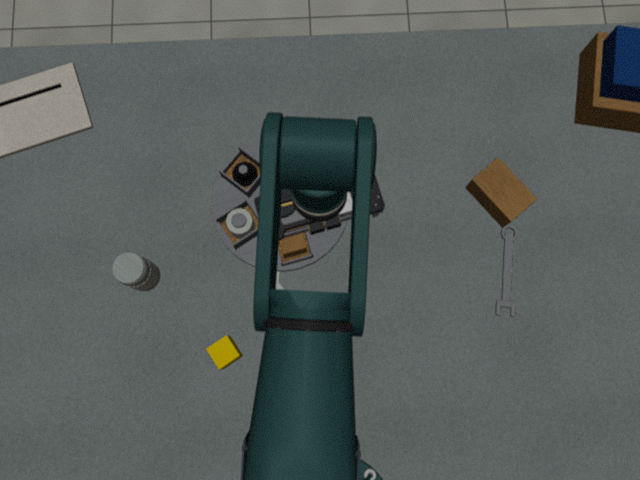

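The wrist picture is motion-blurred, with the carton bin at (360,240). It agrees with the plan. Next I'll move sideways over the gap and lower part of the way.

drive_tool --commands '[[[-5,-15,0,0,1],[-10,-28,15,0,1],[-10,-28,45,0,1],[-10,-28,75,0,1],[-10,-28,90,0,1]]]'

```text
time: 2.17
eef_pos: [502.8, -13.3, 111.3]
tcp_rot: [-0.003, -0.118, 0.993, -0.001]
wrist_force: [-0.2, 0.4, 0.4]
grip_width: 0.005
```

Run:
```python
from plan import *
P=binpt(193.8,90,70)
rows([(*P,53,193.8)])
for n in["wrist"]:
    cv2.imwrite(f"pics/{n}3.png",r.get_image(n)["img"][:,:,::-1])
```

```text
t 2.175 p [502.8 -13.3 111.3] az 193.6 F [-0.2  0.4  0.4] g 0.005003140162542236 j [-0.14  0.02  1.62 -0.    1.5  -1.94]
[-2.1, 2.0, 58.3, -0.2]
```

View pics/wrist3.png

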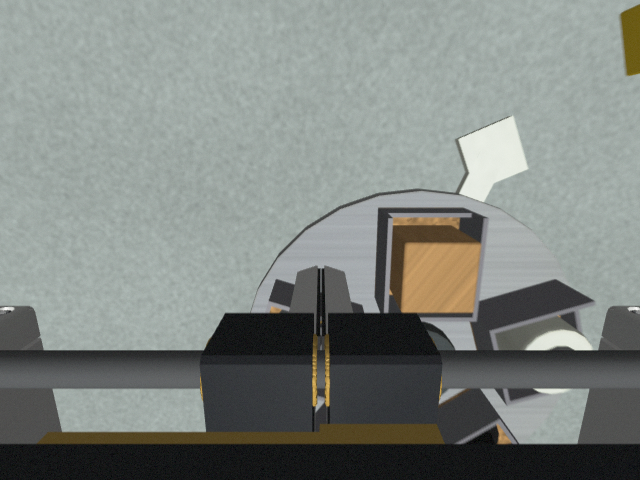

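Run:
```python
from plan import *
d=r.get_image("wrist")
P=binpt(193.8,90,70)
for z in(111,53,43):print(z,proj(d,[*P,z]))
w=[[*binpt(193.8,b,31),80] for b in(52,123)]+[[*binpt(265.8,b,-31),80] for b in(52,123)]+[[*binpt(193.8,b,31),43] for b in(52,123)]
print(proj(d,np.array(w)))
```

```text
111 [[326.53961229 287.17854637]]
53 [[325.25525922 255.52674944]]
43 [[325.09060719 251.46903925]]
[[385.07240071 322.69346126]
 [389.74937636 216.66385426]
 [371.28843298 331.59204388]
 [268.09690756 301.40106071]
 [376.4243819  299.14619942]
 [379.82805915 206.76109247]]
```

The predicted wall edges match the picture: the carton-bin wall is at x≈388 and the bearing-bin wall ends at about (268,301). Lowering.

drive_tool --commands '[[[-2,2,15,0,1],[-2,2,32,0,1],[-2,2,48,0,1],[-2,2,57,0,1],[-2,2,57,0,1]]]'

```text
time: 2.9
eef_pos: [503.3, -11.1, 53.6]
tcp_rot: [-0.004, -0.118, 0.993, -0.001]
wrist_force: [0.2, 0.1, -0.7]
grip_width: 0.004
```

Run:
```python
from plan import *
rows([(*binpt(193.8-k,95,t),53,193.8-k) for t,k in((64,0),(56,0),(51,0),(47,0),(44,0))])
```

```text
t 2.9 p [503.3 -11.1  53.6] az 193.5 F [ 0.2  0.1 -0.7] g 0.00390173540204951 j [-0.13  0.07  1.69 -0.    1.38 -1.94]
[4.2, 5.9, 0.7, -0.3]
[4.3, 13.9, 0.7, -0.3]
[4.3, 18.9, 0.7, -0.3]
[4.3, 22.9, 0.7, -0.3]
[4.3, 25.9, 0.7, -0.3]
```

drive_tool --commands '[[[4,6,0,0,1],[4,14,0,0,1],[4,19,0,0,1],[4,23,0,0,1],[4,26,0,0,1]]]'

```text
time: 3.52
eef_pos: [493.3, 13.6, 53.8]
tcp_rot: [-0.004, -0.118, 0.993, -0.001]
wrist_force: [0.1, -0.2, 0.9]
grip_width: 0.001
```

Run:
```python
from plan import *
rows([(*binpt(193.8-k,95,40),53,193.8-k) for k in(0,3,7,11,15)])
cv2.imwrite(f"pics/wrist4.png",r.get_image("wrist")["img"][:,:,::-1])
```

```text
t 3.525 p [493.3  13.6  53.8] az 193.6 F [ 0.1 -0.2  0.9] g 0.0008575937975978513 j [-0.09  0.05  1.72 -0.    1.38 -1.89]
[0.4, 3.6, 0.8, -0.2]
[2.4, 8.6, 0.8, 2.8]
[4.6, 15.5, 0.9, 6.8]
[6.4, 22.5, 0.9, 10.8]
[7.6, 29.5, 0.9, 14.8]
```

View pics/wrist4.png

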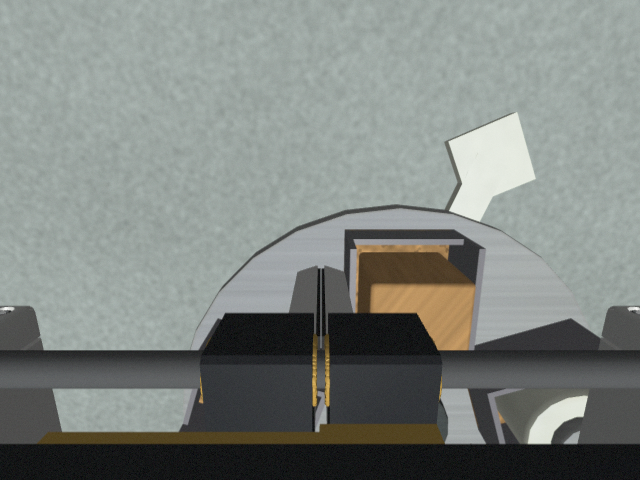

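drive_tool --commands '[[[0,4,0,0,1],[2,9,0,3,1],[5,15,0,7,1],[6,22,0,11,1],[8,30,0,15,1]]]'

```text
time: 4.2
eef_pos: [478.5, 40.8, 53.8]
tcp_rot: [-0.003, 0.014, 1.0, -0.001]
wrist_force: [1.0, -1.2, 0.5]
grip_width: 0.005
```

```bash
cat > step.py <<'E'
import sys
from plan import *
k0=float(sys.argv[1]);t=float(sys.argv[2]);st=float(sys.argv[3])
rows([(*binpt(193.8-k0-st*i,95,t),53,193.8-k0-st*i) for i in(1,2,3,4,5)])
s=r.sense();q=s["tcp_rot"]
a=np.radians(193.8-k0);u=np.array([np.cos(a),np.sin(a)]);e=s["eef_pos"][:2]-hub
print("b,t",e@u,e@[-u[1],u[0]],"tangential F",s["wrist_force"][:2]@[-u[1],u[0]],"radial",s["wrist_force"][:2]@u)
cv2.imwrite(f"pics/w_{sys.argv[1]}.png",r.get_image("wrist")["img"][:,:,::-1])
E
python3 step.py 15 40 4
```

```text
t 4.2 p [478.5  40.8  53.8] az 178.4 F [ 1.  -1.2  0.5] g 0.004798228424020353 j [-0.03  0.02  1.75 -0.    1.38 -1.57]
[2.1, 6.4, 0.8, 3.6]
[4.3, 13.3, 0.8, 7.6]
[5.9, 20.3, 0.8, 11.6]
[7.1, 27.4, 0.8, 15.6]
[7.7, 34.6, 0.8, 19.6]
b,t 95.45205165146157 39.70920345156954 tangential F 1.218512231196473 radial -1.0094752705858085
```

View pics/w_15.png

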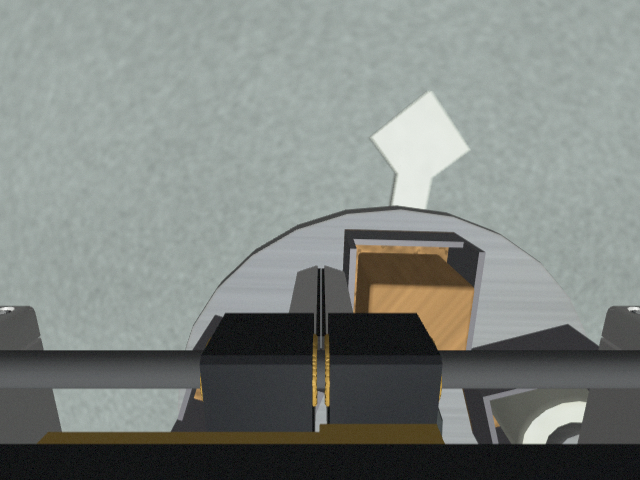

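The carousel is turning with the finger: the carton bin looks unchanged in the wrist view while the arrow has rotated. The push force is about 1.2 N. Continuing.

drive_tool --commands '[[[2,6,0,4,1],[4,13,0,8,1],[6,20,0,12,1],[7,27,0,16,1],[8,35,0,20,1]]]'

```text
time: 4.88
eef_pos: [471.2, 76.8, 53.9]
tcp_rot: [-0.003, 0.189, 0.982, -0.002]
wrist_force: [0.5, -2.9, 0.4]
grip_width: 0.007
```

```bash
python3 step.py 35 40 4
```

```text
t 4.875 p [471.2  76.8  53.9] az 158.3 F [ 0.5 -2.9  0.4] g 0.0073252186534682896 j [ 0.04  0.01  1.75 -0.    1.38 -1.15]
[1.6, 5.7, 0.8, 3.5]
[3.8, 12.6, 0.8, 7.5]
[5.4, 19.6, 0.8, 11.5]
[6.6, 26.7, 0.8, 15.5]
[7.3, 33.9, 0.7, 19.5]
b,t 95.99269320203634 39.012754964869465 tangential F 2.5205526688088757 radial -1.512964042813919
```

drive_tool --commands '[[[2,6,0,4,1],[4,13,0,8,1],[5,20,0,12,1],[7,27,0,16,1],[7,34,0,20,1]]]'

```text
time: 5.55
eef_pos: [476.4, 112.1, 53.6]
tcp_rot: [-0.004, 0.357, 0.934, -0.002]
wrist_force: [-1.7, 0.1, 2.0]
grip_width: 0.006
```

```bash
python3 step.py 55 40 4
```

```text
t 5.55 p [476.4 112.1  53.6] az 138.2 F [-1.7  0.1  2. ] g 0.005916511406586497 j [ 0.12  0.04  1.73  0.    1.38 -0.73]
[1.5, 6.3, 0.6, 3.4]
[3.6, 13.1, 0.5, 7.4]
[5.3, 20.1, 0.5, 11.4]
[6.5, 27.2, 0.5, 15.4]
[7.2, 34.4, 0.4, 19.4]
b,t 96.14731585202509 39.54119635998897 tangential F 1.0162616590496554 radial 1.3173346009826832
```

View pics/w_55.png

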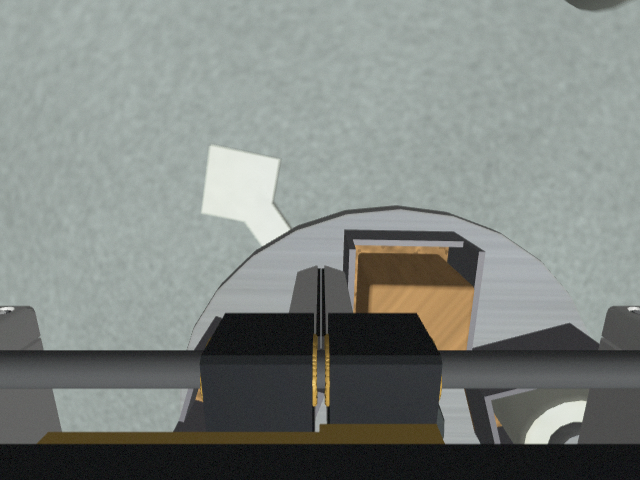

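drive_tool --commands '[[[2,6,0,4,1],[4,13,0,8,1],[5,20,0,12,1],[7,27,0,16,1],[7,34,0,20,1]]]'

```text
time: 6.22
eef_pos: [493.7, 143.0, 53.3]
tcp_rot: [-0.005, 0.514, 0.858, -0.003]
wrist_force: [-2.1, 0.7, 1.2]
grip_width: 0.006
```

```bash
python3 step.py 75 40 3
python3 - <<'E'
from plan import *
print(binpt(193.8-75,95,40))
E
```

```text
t 6.225 p [493.7 143.   53.3] az 118.1 F [-2.1  0.7  1.2] g 0.006039765843586397 j [ 0.17  0.1   1.67  0.    1.39 -0.32]
[1.5, 5.0, 0.2, 2.3]
[3.2, 10.1, 0.2, 5.3]
[4.7, 15.3, 0.2, 8.3]
[5.9, 20.6, 0.1, 11.3]
[6.9, 25.9, 0.1, 14.3]
b,t 95.5631553040833 39.99975084592062 tangential F 1.49228495946401 radial 1.6631812830090136
[493.98113376 142.47898764]
```

View pics/w_75.png

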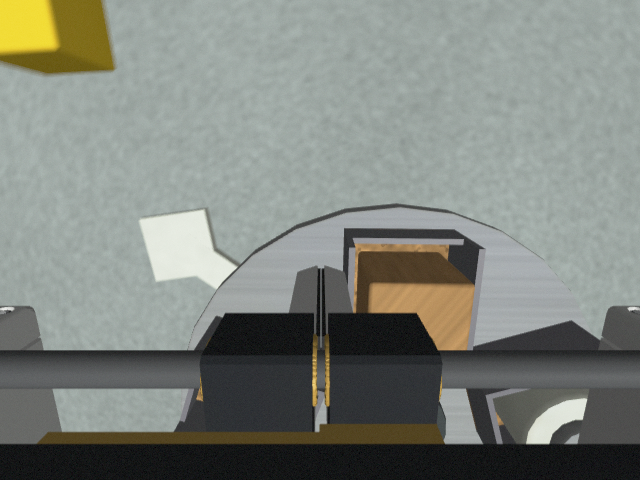

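Run:
```python
from plan import *
d=r.get_image("wrist")
cv2.imwrite("pics/zz.png",cv2.resize(d["img"][215:275,330:500][:,:,::-1],None,fx=4.7,fy=4.7,interpolation=cv2.INTER_CUBIC))
np.savez("w75.npz",**d)
for phi in(117,118,119,120):
    print(phi,np.round(proj(d,np.array([[*binpt(phi,123,31),80],[*binpt(phi,123,-31),80],[*binpt(phi,123,-31),62],[*binpt(phi,123,31),62]])),1).tolist())
```

```text
117 [[346.8, 242.3], [484.1, 244.9], [468.1, 235.2], [344.5, 232.8]]
118 [[342.1, 243.4], [479.5, 243.7], [463.9, 234.1], [340.2, 233.8]]
119 [[337.3, 244.5], [474.8, 242.5], [459.7, 233.0], [335.9, 234.9]]
120 [[332.6, 245.8], [470.1, 241.5], [455.5, 232.1], [331.6, 236.0]]
```

View pics/zz.png

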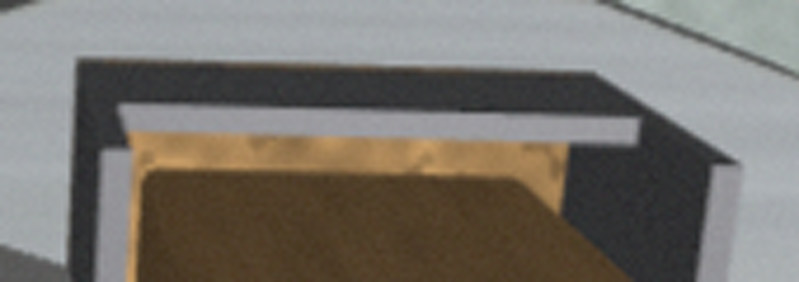

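drive_tool --commands '[[[2,5,0,3,1],[3,10,0,6,1],[5,15,0,9,1],[6,20,0,12,1],[7,24,0,14,1]]]'

```text
time: 6.95
eef_pos: [512.2, 160.3, 53.1]
tcp_rot: [-0.004, 0.613, 0.79, -0.003]
wrist_force: [-0.3, -1.4, 1.5]
grip_width: 0.006
```

```bash
python3 step.py 90 40 1
python3 - <<'E'
from plan import *
d=r.get_image("wrist")
cv2.imwrite("pics/zz2.png",cv2.resize(d["img"][215:275,330:500][:,:,::-1],None,fx=4.7,fy=4.7,interpolation=cv2.INTER_CUBIC))
for phi in(100,101,102,103):
    print(phi,np.round(proj(d,np.array([[*binpt(phi,123,31),80],[*binpt(phi,123,-31),80]])),1).tolist())
d=r.get_image("top");cv2.imwrite("pics/top5.png",d["img"][:,:,::-1])
E
```

```text
t 6.95 p [512.2 160.3  53.1] az 104.3 F [-0.3 -1.4  1.5] g 0.005922437360354338 j [ 0.2   0.15  1.62  0.    1.39 -0.05]
[1.3, 2.9, 0.1, 1.5]
[1.9, 4.6, 0.1, 2.5]
[2.5, 6.3, 0.1, 3.5]
[3.1, 8.0, 0.1, 4.5]
[3.6, 9.7, 0.0, 5.5]
b,t 94.38481820668868 41.23888132262073 tangential F 0.5812246935523034 radial -1.2528705707679966
100 [[360.9, 238.9], [497.4, 249.0]]
101 [[356.1, 239.7], [492.9, 247.5]]
102 [[351.2, 240.6], [488.4, 246.1]]
103 [[346.4, 241.6], [483.8, 244.8]]
```

View pics/zz2.png

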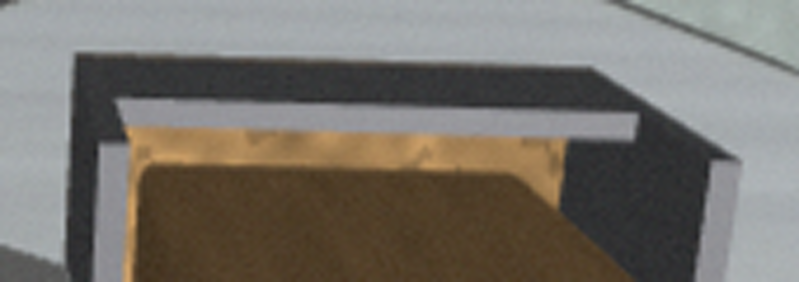

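View pics/top5.png

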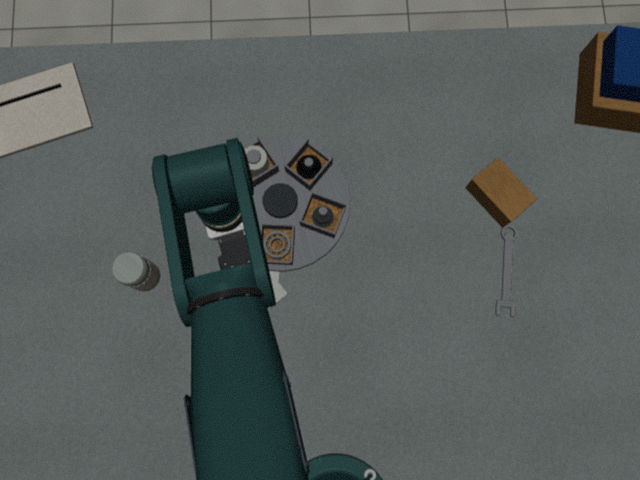

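View pics/w_90.png

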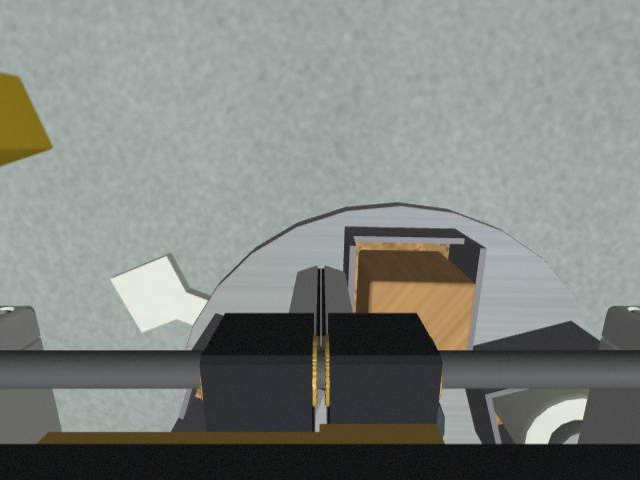

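Run:
```python
from plan import *
d=r.get_image("top");np.savez("top6.npz",**d)
cv2.imwrite("pics/zz3.png",cv2.resize(d["img"][215:305,245:315][:,:,::-1],None,fx=6.5,fy=6.5,interpolation=cv2.INTER_CUBIC))
for phi in(172,174,176):
    print(phi,np.round((proj(d,np.array([[*binpt(phi,52,31),80],[*binpt(phi,123,31),80],[*binpt(phi,52,-31),80],[*binpt(phi,123,-31),80]]))-[245,215])*6.5,0).tolist())
```

```text
172 [[309.0, 69.0], [283.0, 315.0], [93.0, 49.0], [64.0, 294.0]]
174 [[316.0, 66.0], [299.0, 312.0], [99.0, 54.0], [79.0, 299.0]]
176 [[323.0, 63.0], [314.0, 309.0], [105.0, 57.0], [94.0, 304.0]]
```

View pics/zz3.png

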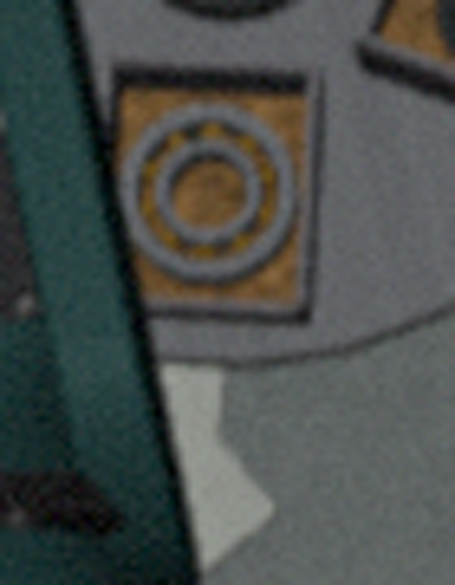

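```bash
python3 step.py 90.5 40 0.5; python3 step.py 90.5 40.8 0.5
```

```text
t 7.15 p [512.7 160.6  53.3] az 104.4 F [-0.6  0.3  0. ] g -0.0004766203274976923 j [ 0.2   0.15  1.62  0.    1.39 -0.05]
[1.1, 2.4, 0.2, 1.6]
[1.5, 3.3, 0.2, 2.1]
[1.8, 4.1, 0.2, 2.6]
[2.1, 5.0, 0.2, 3.1]
[2.4, 5.8, 0.2, 3.6]
b,t 94.16444446506566 41.59073438615085 tangential F 0.5214770377109048 radial 0.4234379155376778
t 7.2 p [512.6 160.6  53.3] az 104.3 F [ 0.2  0.5 -0.3] g 0.0033921939742410177 j [ 0.2   0.15  1.62  0.    1.39 -0.05]
[1.1, 1.7, 0.3, 1.5]
[1.5, 2.5, 0.3, 2.0]
[1.8, 3.4, 0.3, 2.5]
[2.1, 4.2, 0.3, 3.0]
[2.4, 5.1, 0.3, 3.5]
b,t 94.17777672677663 41.634609328150525 tangential F -0.3494822227162267 radial 0.42062694271640294
```

Both views agree. The lip fit in the wrist view gives 3.3° left, and the bin wall in the top view gives about 3.6°. I'll push about 3° gently, then lift clear and measure.

drive_tool --commands '[[[1,1.5,0,1,1],[1,3,0,2,1],[2,4,0,3,1],[2,5,0,3,1],[2,5,0,3,1]]]'

```text
time: 7.88
eef_pos: [517.0, 163.9, 53.2]
tcp_rot: [-0.003, 0.634, 0.773, -0.002]
wrist_force: [-0.1, -0.3, 1.3]
grip_width: 0.005
```

drive_tool --commands '[[[0,-8,0,0,1],[0,-16,0,0,1],[0,-20,-10,0,1],[0,-20,-50,0,1],[0,-20,-90,0,1]]]'

```text
time: 8.5
eef_pos: [497.7, 159.8, 144.9]
tcp_rot: [-0.003, 0.634, 0.773, -0.002]
wrist_force: [0.2, 0.3, -0.7]
grip_width: 0.006
```

Run:
```python
from plan import *
P=hub+np.array([-60,150])
rows([(*P,210,101)])
```

```text
t 8.5 p [497.7 159.8 144.9] az 101.3 F [ 0.2  0.3 -0.7] g 0.005504249837314803 j [0.2  0.05 1.53 0.   1.57 0.  ]
[64.2, 29.7, -65.1, 0.3]
```

drive_tool --commands '[[[20,0,-15,0,1],[60,0,-30,0,1],[100,0,-40,0,1],[135,0,-40,0,1],[150,0,-40,0,1]]]'

```text
time: 9.12
eef_pos: [468.2, 308.3, 186.2]
tcp_rot: [-0.003, 0.633, 0.774, -0.001]
wrist_force: [0.6, -0.8, -0.1]
grip_width: 0.007
```

Run:
```python
from plan import *
d=r.get_image("top");np.savez("top7.npz",**d)
ims=[r.get_image("top")["img"].astype(float) for _ in range(3)]
im=np.clip(np.mean(ims+[d["img"]],0),0,255).astype(np.uint8)
np.save("top7.npy",im)
cv2.imwrite("pics/zz4.png",cv2.resize(im[215:315,215:345][:,:,::-1],None,fx=6,fy=6,interpolation=cv2.INTER_CUBIC)[:600])
for phi in(169,171.4,173):
    print(phi,np.round((proj(d,np.array([[*binpt(phi,52,31),80],[*binpt(phi,123,31),80],[*binpt(phi,52,-31),80],[*binpt(phi,123,-31),80]]))-[215,215])*6,0).tolist())
```

```text
169 [[456.0, 68.0], [420.0, 293.0], [258.0, 39.0], [219.0, 264.0]]
171.4 [[464.0, 65.0], [437.0, 291.0], [264.0, 44.0], [235.0, 270.0]]
173 [[469.0, 63.0], [449.0, 290.0], [268.0, 47.0], [246.0, 274.0]]
```

View pics/zz4.png

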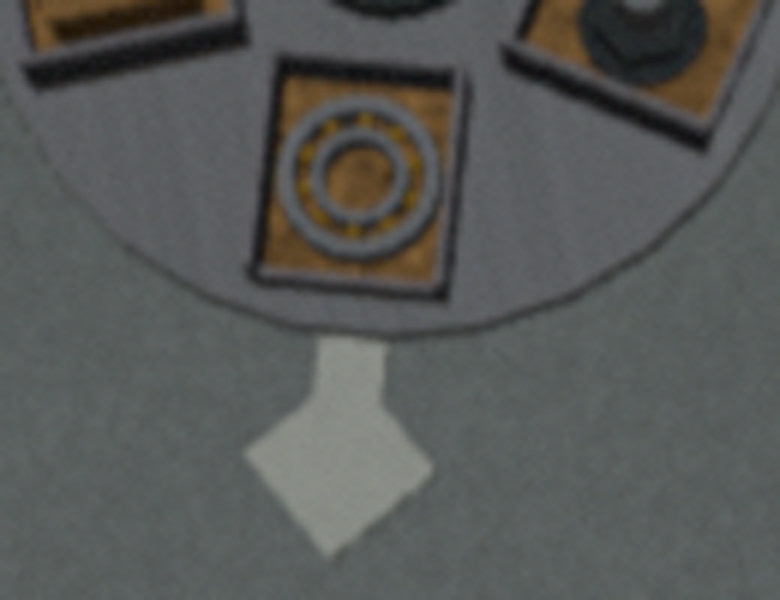

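```bash
cat > fin.py <<'E'
from plan import *
def run(im,d,save=None):
    S=4
    big=cv2.GaussianBlur(cv2.resize(im,None,fx=S,fy=S,interpolation=cv2.INTER_CUBIC),(0,0),2)
    uv=lambda p:(np.asarray(p,float)+0.5)/S-0.5
    b=big.astype(int);brown=((b[:,:,0]-b[:,:,2])>28).astype(np.uint8)
    # limit to the bearing bin: pixels within 45mm of bin centre
    def sector(az):
        m=np.zeros_like(brown);c=proj(d,np.array([[*binpt(az,x,y),43] for x,y in((40,-38),(40,38),(130,38),(130,-38))]))
        cv2.fillConvexPoly(m,((c+.5)*S-.5).astype(np.int32),1);return m
    res=[]
    for az0 in (171.4,):
        mm=brown*sector(az0);mm=cv2.morphologyEx(mm,cv2.MORPH_OPEN,np.ones((5,5)))
        ys,xs=np.nonzero(mm);P=ray(d,uv(np.c_[xs,ys]),43)[:,:2]-hub
        u=np.array([np.cos(np.radians(az0)),np.sin(np.radians(az0))]);v=np.array([-u[1],u[0]])
        A=P@u;B=P@v
        # edges: for bins along A in central range, extreme B
        for name,f in(("B-",np.min),("B+",np.max)):
            q=[];
            for a in np.arange(np.percentile(A,8),np.percentile(A,92),1.5):
                s=B[np.abs(A-a)<.75]; q.append((a,f(s)))
            q=np.array(q);k=np.polyfit(*q.T,1)
            for _ in range(5):
                e=q[:,1]-np.polyval(k,q[:,0]);g=np.abs(e)<2*e.std()+.05;k=np.polyfit(*q[g].T,1)
            print(az0,name,"az from edge",round(az0+np.degrees(np.arctan(k[0])),2),"offset at a=87",round(np.polyval(k,87.5),2),"rms",round(e[g].std(),2))
        for name,f in(("A-",np.min),("A+",np.max)):
            q=[]
            for bb in np.arange(np.percentile(B,12),np.percentile(B,88),1.5):
                q.append((bb,f(A[np.abs(B-bb)<.75])))
            q=np.array(q);k=np.polyfit(*q.T,1)
            for _ in range(5):
                e=q[:,1]-np.polyval(k,q[:,0]);g=np.abs(e)<2*e.std()+.05;k=np.polyfit(*q[g].T,1)
            print(name,"az from edge",round(az0-np.degrees(np.arctan(k[0])),2),"val",round(np.polyval(k,0),1),"rms",round(e[g].std(),2))
    w=(b.min(2)>112).astype(np.uint8)
    c=proj(d,np.array([[*binpt(171.4,x,y),8] for x,y in((125,-45),(125,45),(215,45),(215,-45))]))
    m=np.zeros_like(w);cv2.fillConvexPoly(m,((c+.5)*S-.5).astype(np.int32),1);w*=m
    n,l,st,ce=cv2.connectedComponentsWithStats(w);i=1+np.argmax(st[1:,4]);ys,xs=np.nonzero(l==i)
    P=ray(d,uv(np.c_[xs,ys]),8)[:,:2]-hub
    A=P@u;B=P@v
    q=np.array([(a,(B[np.abs(A-a)<.75].min()+B[np.abs(A-a)<.75].max())/2) for a in np.arange(A.min()+4,A.max()-2,1.5)])
    k=np.polyfit(*q.T,1);print("arrow midline az",171.4+np.degrees(np.arctan(k[0])),"offset at 0",k[1],"at 170",np.polyval(k,170),"A",A.min(),A.max(),"B",B.min(),B.max())
E
python3 - <<'E'
from fin import *
d=dict(np.load("top7.npz"));im=np.load("top7.npy");run(im,d)
E
```

```text
171.4 B- az from edge 171.81 offset at a=87 -25.49 rms 3.73
171.4 B+ az from edge 171.77 offset at a=87 22.4 rms 3.59
A- az from edge 172.55 val 52.8 rms 0.15
A+ az from edge 171.63 val 113.7 rms 0.16
arrow midline az 171.24957833723798 offset at 0 0.5032232835659012 at 170 0.056912200309993555 A 129.79021432069567 199.27943402406342 B -29.761219713864573 29.796931336879048
```

The top view puts the arrow axis at about 171.3° and the bin at about 172.1°. The side edges fit badly because the ring hides them, with an rms of 3.6 mm. I'll take a closer wrist view from above the bin to check.

Run:
```python
from plan import *
P=binpt(171.3,55,0)
rows([(*P,160,171.3)])
```

```text
t 9.325 p [468.7 306.1 185.2] az 101.3 F [-0.  -0.5  0.8] g 0.00781281007665362 j [0.47 0.12 1.38 0.   1.65 0.28]
[-225.2, 7.9, 24.8, -70.0]
```

drive_tool --commands '[[[-20,1,0,-10,1],[-60,2,0,-20,1],[-105,3,0,-30,1],[-145,4,0,-40,1],[-180,5,0,-50,1]]]'

```text
time: 9.95
eef_pos: [509.0, 127.4, 184.9]
tcp_rot: [-0.004, 0.246, 0.969, -0.001]
wrist_force: [-0.2, 0.4, 0.4]
grip_width: 0.005
```

Run:
```python
from plan import *
P=binpt(171.3,55,0)
rows([(*P,150,171.3)])
```

```text
t 9.95 p [509.  127.4 184.9] az 151.5 F [-0.2  0.4  0.4] g 0.004790517637124521 j [ 0.14  0.04  1.46  0.    1.65 -0.94]
[-29.6, -30.1, 34.9, -19.8]
```

drive_tool --commands '[[[-12,-12,10,-8,1],[-24,-24,22,-16,1],[-30,-30,35,-20,1],[-30,-30,35,-20,1],[-30,-30,35,-20,1]]]'

```text
time: 10.58
eef_pos: [520.9, 86.2, 150.4]
tcp_rot: [-0.004, 0.075, 0.997, -0.0]
wrist_force: [0.9, -0.3, -0.1]
grip_width: 0.006
```

Run:
```python
from plan import *
r.get_image("wrist")
d=r.get_image("wrist");np.savez("w8.npz",**d)
cv2.imwrite("pics/w8.png",d["img"][:,:,::-1]);print(np.abs(r.sense()["joint_vel"]).max())
```

```text
0.005655827092229634
```

View pics/w8.png

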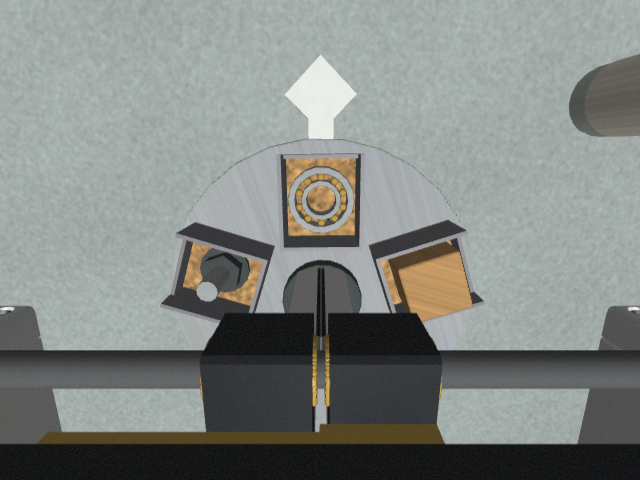

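Run:
```python
from plan import *
d=dict(np.load("w8.npz"))
cv2.imwrite("pics/w8z.png",cv2.resize(d["img"][140:255,255:385][:,:,::-1],None,fx=5.2,fy=5.2,interpolation=cv2.INTER_CUBIC))
cv2.imwrite("pics/w8a.png",cv2.resize(d["img"][45:145,270:370][:,:,::-1],None,fx=5,fy=5,interpolation=cv2.INTER_CUBIC))
```

```text
(no output)
```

View pics/w8z.png

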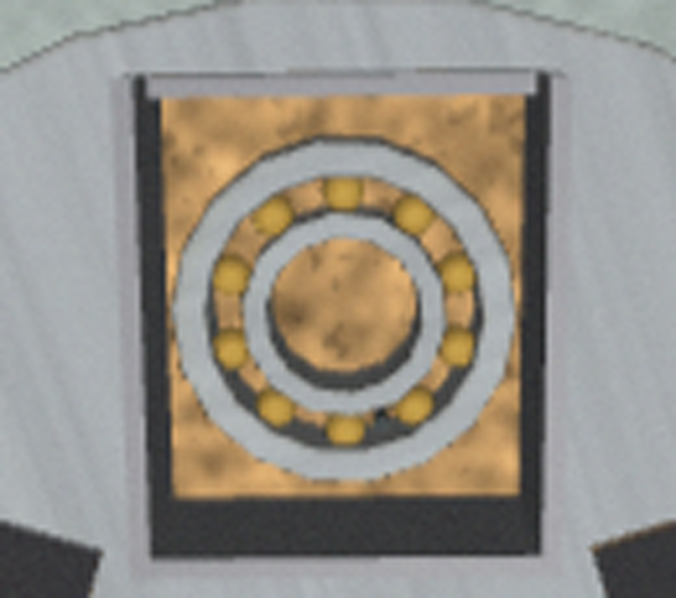

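```bash
cat > wm.py <<'E'
from plan import *
def fit(q):
    q=np.array(q,float);k=np.polyfit(q[:,0],q[:,1],1);g=np.ones(len(q),bool)
    for _ in range(6):
        e=q[:,1]-np.polyval(k,q[:,0]);g=np.abs(e)<2*e[g].std()+.1;k=np.polyfit(q[g,0],q[g,1],1)
    return k,e[g].std(),g.sum()
def az(d,uv,z):
    P=ray(d,uv,z);v=P[0]-P[1];return np.degrees(np.arctan2(v[1],v[0]))%360
def run(d,rows=(165,228),pl=(262,300),pr=(342,380)):
    im=d["img"].astype(float);g=cv2.GaussianBlur(im,(3,3),0).mean(2)
    # arrow
    w=(cv2.GaussianBlur(d["img"],(3,3),0).min(2)>200).astype(np.uint8)
    n,l,st,ce=cv2.connectedComponentsWithStats(w);i=min((i for i in range(1,n) if st[i,4]>500),key=lambda i:abs(ce[i][0]-320)+abs(ce[i][1]-95))
    ys,xs=np.nonzero(l==i);q=[]
    for y in range(ys.min()+4,ys.max()-2):
        x=xs[ys==y];q.append((y,(x.min()+x.max())/2))
    k,s,nn=fit(q);y0,y1=ys.min(),ys.max();uv=[[np.polyval(k,y0),y0],[np.polyval(k,y1),y1]]
    print("arrow",st[i],"az",round(az(d,uv,8),2),"rms",round(s,2))
    Pa=ray(d,uv,8);h=Pa[1]-Pa[0];print("arrow tip, end",np.round(Pa,1).tolist())
    # axis az from hub to arrow mean
    m=Pa.mean(0)[:2]-hub;print("hub->arrow az",round(np.degrees(np.arctan2(m[1],m[0]))%360,2),"tip radius",np.linalg.norm(Pa[0,:2]-hub))
    out=[]
    for nm,(a,b),sg in(("Lout",pl,-1),("Rout",pr,1)):
        q=[]
        for y in range(*rows):
            row=g[y,a:b];gr=np.gradient(row)*sg   # outside light -> wall top? use strongest dark->light edge outward
            j=int(np.argmax(gr))
            if 0<j<len(gr)-1:
                den=gr[j-1]-2*gr[j]+gr[j+1];o=.5*(gr[j-1]-gr[j+1])/den if den else 0
                q.append((y,a+j+o))
        k,s,nn=fit(q);uv=[[np.polyval(k,y),y] for y in rows];A=az(d,uv,80);P=ray(d,uv,80)[:,:2]-hub
        out.append(A);print(nm,"az",round(A,2),"rms",round(s,2),nn,"px",np.round(uv,1).tolist())
    print("mean bin az",np.mean(out))
E
python3 -c "
from wm import *
run(dict(np.load('w8.npz')))"
```

```text
arrow [ 285   55   71   84 3113] az 171.64 rms 0.2
arrow tip, end [[376.1, 106.5, 8.0], [442.5, 96.7, 8.0]]
hub->arrow az 172.05 tip radius 200.6789047886474
Lout az 171.94 rms 0.06 63 px [[280.4, 165.0], [282.7, 228.0]]
Rout az 171.96 rms 0.06 63 px [[360.2, 165.0], [359.1, 228.0]]
mean bin az 171.94574525869442
```

```bash
python3 -c "
from wm import *
d=dict(np.load('w8.npz'))
B=ray(d,[[(280.4+360.2)/2,165],[(282.7+359.1)/2,228]],80)[:,:2]
T=np.array([376.1,106.5]);E=np.array([442.5,96.7]);u=(E-T)/np.linalg.norm(E-T);n=np.array([-u[1],u[0]])
print('lateral of bin mid from arrow line',(B-T)@n,'hub',(hub-T)@n,(hub-T)@u)
"
```

```text
lateral of bin mid from arrow line [-0.10965969  0.1482289 ] hub 1.3119922917398887 200.65883652664388
```

In this single close-up, the bin walls lie at 171.95° and the arrow midline at 171.64°, about 0.3° apart. The bin's midline is within 0.15 mm of the arrow line. That is square, so I'll lift away, check that nothing has moved, and hand in.

drive_tool --commands '[[[0,0,-20,0,1],[0,0,-45,0,1],[0,0,-60,0,1],[0,0,-60,0,1],[0,0,-60,0,1]]]'

```text
time: 11.3
eef_pos: [521.1, 86.9, 209.8]
tcp_rot: [-0.004, 0.075, 0.997, -0.001]
wrist_force: [-0.5, -0.1, -0.6]
grip_width: 0.003
```

Run:
```python
from wm import *
d=r.get_image("wrist");cv2.imwrite("pics/w9.png",d["img"][:,:,::-1])
cv2.imwrite("pics/scene9.png",r.get_image("scene")["img"][:,:,::-1])
s=r.sense();print(s["time"],s["eef_pos"],s["wrist_force"])
```

```text
11.4 [520.87688335  86.78746966 209.39856199] [-0.41437036 -0.16180583  0.71479531]
```

View pics/w9.png

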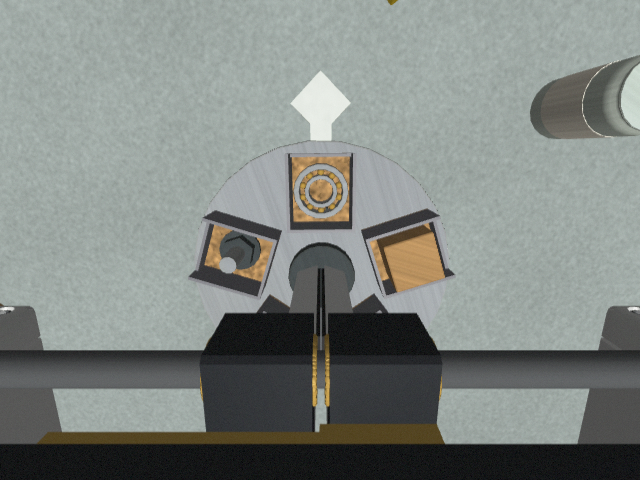

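View pics/scene9.png

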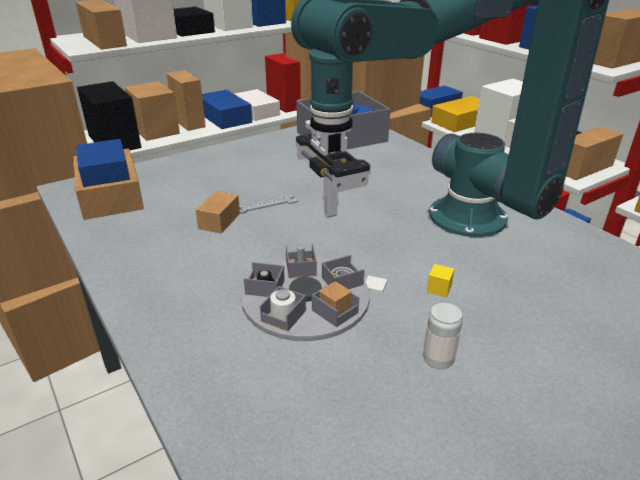

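The wrist view shows the bearing bin at (321,190), directly below the arrow at (320,105). In the scene view, the can at (443,335), box (217,211), wrench and yellow cube (440,280) are where they started. All the parts are in their bins and the gripper is clear.

```bash
python3 -c "
from cell import r
print(r.job_done())"
```

```text
the job is handed in; nothing more can be done
None
```

The bearing bin now faces front, lined up with the arrow tongue, and I handed the job in at about 11.4 s of the 48 s allowed. I put the shut fingertips into the gap between the carton and bearing bins. They pushed the carton bin's side wall about 94° clockwise, with wrist readings of about 3 N or less, and then lifted clear.

- **Alignment:** in the last close-up from the wrist camera, the bin walls were at 171.95° and the arrow's midline at 171.64°, about 0.3° apart. The bin's midline was within 0.15 mm of the arrow line.
- **A weaker check that differed:** an earlier fit from the top camera put the offset at about 0.8°. That fit was poor because the ring hid the bin's side edges, so I relied on the close-up. The two views also put the arrow's direction from the hub about 0.6° apart, roughly the calibration error. That does not affect the comparison made within one picture.
- **Surroundings:** the final pictures show all the parts in their bins, the can, wrench, box and yellow cube where they were, and the gripper touching nothing.

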